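# Biscuit tin: inner lid on, outer lid in hand

### The job

On the banquet table, slide the biscuit tin's transport lock outwards, fully open to its end stop. Then carry the two nested lids together from their stand by the inner lid's tall knob, lower them gently onto the tin until they are seated, and let go of the knob. Finally take the outer lid by its collar and lift it alone straight up until it is well clear above the knob, leaving the inner lid undisturbed on the tin, and finish while still holding the outer lid level above the tin; leave the tumbler, bud vase and plate where they stand.

Things in the scene. Friction and masses are not known exactly. Their poses are not given: they have to be found in the camera images.
- tin: Biscuit tin: open round aluminium tin, outer diameter 120, inner 112, height 70 mm, fixed, on a flat mat, biscuits up to 23 mm high inside. Origin: centre of its underside on the table; z up. A bracket 34 mm wide runs out along the tin's own -x to 148 mm from its axis, top 59 mm above the table, with a 10 mm high stop block at its outer end; the transport lock slides on it.
- lock (a joint): Transport lock slide (m): 0 locked, 0.040 fully open at the end stop; grows as it moves outwards along the tin's own -x. Starts at 0 to 0.012. Friction about 1.5 N, stays where left. Locked, its tongue (18 mm wide, 70 to 76 mm above the table) reaches 20 mm in over the tin's mouth and keeps the lids from seating; open, it ends 76 mm from the tin's axis, clear of the lids.
- lock_top (a point): Centre of the top of the lock's grip, 103 mm above the table, from the tin's axis along its own -x by 92 mm (locked) to 132 mm (open). The grip is an upright dark steel block, 18 mm along the slide, 14 mm across it, 28 mm high below this point; pinch it from above across the slide (along the tin's own y).
- stand: Lid stand: fixed low wooden ring, outer diameter 120, inner 112, height 30 mm, on a flat mat. Origin: centre of its underside on the table. The nested lids rest on it, centred, at the start.
- inner_lid: Inner lid, wood, about 160 g. Origin: centre of its underside; z up. Plug 98 mm diameter at 0, 106 mm at 10 mm; flange 122 mm diameter from 10 to 14 mm, rests on the rim of stand or tin; stem 16 mm diameter from 14 to 46 mm; round knob 22 mm diameter from 46 to 76 mm. Origin 20 mm above the table on the stand, 60 mm when seated on the tin. The outer lid lies on its flange.
- knob_top (a point): Centre of the top of the inner lid's knob, 76 mm above the inner lid's origin. Stem and knob pass freely through the outer lid's hole and collar; the whole 30 mm high knob stands above the collar. Lifting by the knob carries both lids.
- outer_lid: Outer lid, aluminium, about 200 g. Origin: centre of its lower edge; z up. Skirt 135 mm outer, 127 mm inner diameter from 0 to 12.5 mm; flat disc from 8.5 to 12.5 mm with a 40 mm hole in the middle; around the hole an upright round collar from 12.5 to 40.5 mm. Nested, its origin is 5.5 mm above the inner lid's; it must rise 71 mm to clear the knob.
- collar_top (a point): Centre of the top edge of the outer lid's collar, 40.5 mm above that lid's origin. The collar is the outer lid's handle: outer diameter 48, inner 40, height 28 mm; grip it across the outside from above, the knob standing free between the fingers (its top 30 mm above this point while nested).
- tumbler: Bystander: glass tumbler, 68 mm mouth, 115 mm high. Origin: centre of its underside.
- bud_vase: Bystander: white ceramic bud vase, 60 mm wide, about 155 mm high with its flowers. Origin: centre of its underside.
- plate: Bystander: white dessert plate, 150 mm diameter, 16 mm high. Origin: centre of its underside.
There are look-alikes about, which are no part of the job. Several things have the shape of the outer_lid; the one meant has the colours described above.

How it is judged:
By the outcome, as a careful person would: the job done as asked, in the order asked, and still so for the second after the job is handed in, while the arm keeps its last pose, push and grip.
It also fails if it takes over 66 s, if anything falls off the work surface, if the arm or the gripper's body presses on something with over 40 N, if the wrist force passes 120 N, or if a joint passes its speed limit or range.

### The arm

A 7-joint arm with a two-finger parallel gripper is mounted at the origin on the work surface. World frame = base frame: x ahead of the robot, y to its left, z up, the work surface at z = 0. Lengths are in mm, angles in degrees, forces in N, time in s.
With the tool pointing down it reaches from about 425 to 950 mm from the base axis. Payload 4.7 kg.
Tool frame: the origin (TCP) lies midway between the tips of the shut fingers; the grasp point (between the pads) lies 19 mm behind it; z points along the fingers, y is the line along which they close (so a half turn about z gives the same grasp; the last joint's range is limited). The gripper opens to 85 mm and grips with 20 to 120 N. Pads are 22 mm wide; open, the fingers measure 114 mm over their backs; the gripper's body (76 mm by 85 mm) begins 54 mm behind the grasp point. The pads swing forward as they close: fully open they stand 13 mm farther back than shut.
Start: joints at [-68.577, 26.849, -2.785, 87.806, 1.381, 65.374, -4.715], TCP at [264.559, 621.015, 201.635] pointing down, gripper open.
Joint ranges: [-148.3, 148.3], [-19.14, 114.17], [-79.39, 73.82], [5.75, 140.21], [-59.74, 239.74], [12.07, 113.84], [-152.46, 152.46]. Speed limits (degrees/s): [147.25, 147.25, 180, 180, 180, 180, 180].

### API

Orientations are given as a 3x3 rotation matrix whose columns are the frame's x, y, z axes.
In Python, from station import observe, camera, close_job gives the robot as it stands.
- The arm moves only by the shell command python3 -m jog 'ROWS' [OPENING] [FORCE]. ROWS is JSON, a list of rows, each a list of 4 numbers: the shift along the tool's x, y, z in m, then the turn about the tool's z in degrees. In form: [[tx, ty, tz, turn], ...]. A call has 1 to 5 rows; each row shifts and turns the commanded pose from where the row before left it, along the tool's axes as they then stand; what a row does not reach is not made up. A row lasts 1/12 s, in which the tool goes at most 41.7 mm and 7.16 degrees, less where a joint would pass 70% of its speed; a pose out of reach is approached as far as the arm can. A call is refused whole if a number of a shift passes 0.0417 or a number of a turn 7.16, either way. A call with a gripper value outside its range is refused whole. OPENING is the finger opening in m, from 0 to 0.0854, set as the call begins (- or left out, the last holds). The fingers move at their own pace and stop on an object; FORCE is the grip in N (left out, the last holds). Time passes only in rows, so rows that do not move let the fingers close. It gives the time, the measured TCP pose, the force, the opening and the grip force at its end, in the units of the state.
- observe(): the state, without advancing time (a new reading comes with each control period).
- camera(name): name is "scene" or "side" or "wrist"; returns a dict with "color" (420x560x3 uint8, red, green, blue), "depth" (420x560 float32, mm along the optical axis (not along the pixel's ray), 0 where there is no reading), "camera_matrix" (3x3 intrinsics, pixels), "k1" (the pictures are not rectified: a ray, as slopes to the right and down, at radius r is drawn at 1 + k1 r^2 times it, then the intrinsics apply), "extrinsics" (4x4, takes a point from world to camera coordinates); the wrist camera has in their place "hand_eye" (4x4, takes a point from camera to tool coordinates, whose origin is the TCP and whose axes are the flange's). Camera axes: x right, y up, looking along -z (the intrinsics and any distortion apply to the point x, -y, -z); pixel columns grow to the right and rows downward; lengths in mm; the calibration is good to about 2 mm. A picture is of the moment at which its call begins: read the wrist's pose just before it.
- close_job(): hands the job in; it is judged then, once.
The state is a dict: "t": time; "joint_pos": joint angles; "joint_vel": joint speeds; "joint_torque": joint torques, N m; "ee_pos": TCP position; "ee_rot": TCP orientation; "force": force on the tool from outside, world axes, zero at the start; "ft_torque": the same for the moment, N m; "opening": finger opening in mm; "gripper_force": force on a finger pad.
Only numpy, scipy, OpenCV 4.12 (cv2) and the standard library are available. Lean on these libraries where they do the work, as an engineer would, in place of code of your own. Each camera call takes 0.05 s, during which the arm holds its last target. There are 200 camera calls.

## Working session

There is one attempt and no reset: what is moved stays moved. The work goes in short steps, Python scripts to look and compute and a shell command to move; the robot and the scene stay as the last step left them, time stands still between calls to the robot, and variables do not carry over. Pictures are saved under pics/ and viewed, at most 10 in all, crops included, and the job is handed in when it is done.

```bash
ls; mkdir -p pics; cat > h.py <<'E'
import numpy as np, cv2
from station import observe, camera
def save(c,n): cv2.imwrite('pics/'+n,cv2.cvtColor(c['color'],cv2.COLOR_RGB2BGR))
def pose(c,s=None):
    if 'extrinsics' in c: return np.linalg.inv(np.array(c['extrinsics']))
    T=np.eye(4);T[:3,:3]=np.array(s['ee_rot']);T[:3,3]=s['ee_pos']
    return T@np.array(c['hand_eye'])
def rays(c,uv):
    K=np.array(c['camera_matrix']);uv=np.asarray(uv,float).reshape(-1,1,2)
    p=cv2.undistortPoints(uv,K,np.array([c['k1'],0,0,0,0.])).reshape(-1,2)
    return np.c_[p[:,0],-p[:,1],-np.ones(len(p))]
def onplane(c,uv,z,s=None):
    T=pose(c,s);d=rays(c,uv)@T[:3,:3].T;o=T[:3,3]
    return o+d*((z-o[2])/d[:,2])[:,None]
def cloud(c,s=None):
    h,w=c['depth'].shape;u,v=np.meshgrid(np.arange(w),np.arange(h))
    T=pose(c,s);d=rays(c,np.c_[u.ravel(),v.ravel()])*c['depth'].reshape(-1,1)
    return (d@T[:3,:3].T+T[:3,3]).reshape(h,w,3)
E
python3 - <<'E'
from h import *
s=observe();print(s)
for n in('scene','side'):
    c=camera(n);save(c,n+'0.png');np.save(n+'0.npy',c,allow_pickle=True);print(n,pose(c).round(2).tolist(),c['camera_matrix'],c['k1'])
a=cv2.imread('pics/scene0.png');b=cv2.imread('pics/side0.png')
E
```

```text
pics
{'t': 0.0, 'joint_pos': array([-68.57427739,  26.89928803,  -2.78372403,  87.87577636,
         1.38017905,  65.37496735,  -4.71589789]), 'joint_vel': array([ 0.02496336,  0.0832167 ,  0.03813155,  0.12013506,  0.00404954,
       -0.12803955,  0.07807617]), 'joint_torque': array([ 8.89678518e-05, -5.10317016e+01, -4.62934328e-02, -2.37705159e+01,
        1.08295970e-02,  7.60559138e-03, -2.29332223e-06]), 'ee_pos': array([264.36366722, 620.3568546 , 200.52296519]), 'ee_rot': array([[-9.19951915e-01,  3.92030532e-01, -7.32069542e-04],
       [ 3.92031210e-01,  9.19949962e-01, -1.89700618e-03],
       [-7.02169951e-05, -2.03214858e-03, -9.99997933e-01]]), 'force': array([0.08493746, 0.32534555, 0.00739206]), 'ft_torque': array([-0.03014106, -0.02833154,  0.00972388]), 'gripper_force': 0.0, 'opening': 85.42828358104553}
scene [[-0.27, -0.81, 0.52, 1051.09], [0.96, -0.23, 0.14, 153.92], [0.01, 0.54, 0.84, 957.55], [0.0, 0.0, 0.0, 1.0]] [[423.2431124    0.         286.19794776]
 [  0.         423.2431124  213.08173563]
 [  0.           0.           1.        ]] -0.12245246131654036
side [[0.99, 0.07, -0.16, 276.38], [-0.17, 0.52, -0.84, -1227.96], [0.02, 0.85, 0.52, 870.79], [0.0, 0.0, 0.0, 1.0]] [[529.31133731   0.         267.51137215]
 [  0.         529.31133731 207.16118779]
 [  0.           0.           1.        ]] -0.10541917898459598
```

View pics/scene0.png

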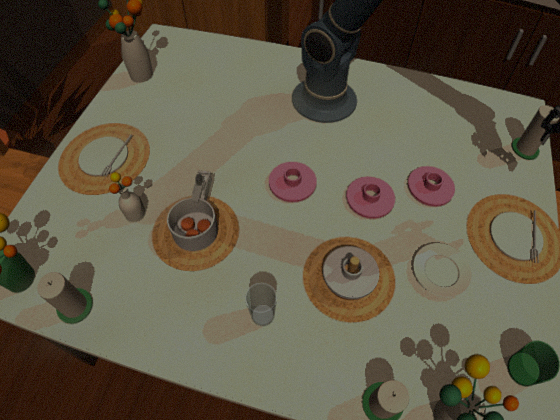

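View pics/side0.png

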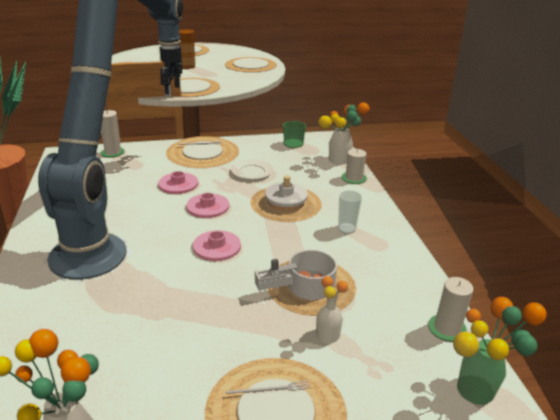

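The scene view shows the tin at about (193,222) with its lock at (205,182), and the lids on their stand at (351,270). It also shows the tumbler (261,305), vase (130,200) and plate (437,270).
Outer-lid candidates are pink ones at (292,181), (371,195) and (431,184), plus the aluminium one at (351,268). Only the last fits, being aluminium-coloured, nested on the stand and with a wooden knob. I'll measure it and confirm in a crop.

```bash
python3 - <<'E'
from h import *
C={n:np.load(n+'0.npy',allow_pickle=True).item() for n in('scene','side')}
def circ(P):
    A=np.c_[2*P[:,:2],np.ones(len(P))];x=np.linalg.lstsq(A,(P[:,:2]**2).sum(1),rcond=None)[0]
    return x[:2],np.sqrt(x[2]+x[:2]@x[:2])
c=C['scene']
for nm,uv,z in(('tin',(193,210),70),('lid',(351,270),40),('tumbler',(262,300),50),('vase',(130,205),60),('plate',(437,270),10)):
    print(nm,onplane(c,[uv],z)[0].round())
for n,c in C.items():
    P=cloud(c).reshape(-1,3);ok=c['depth'].ravel()>0
    print(n,'table z',np.median(P[ok&(abs(P[:,0]-550)<300)&(abs(P[:,1])<400)][:,2]))
    for nm,uv,zl in(('tin',(193,210),(66,74)),('lid',(351,270),(34,42)),('knob',(351,262),(85,110)),('collar',(351,262),(58,70)),('lock',(204,182),(92,112)),('bracketlock',(204,182),(55,112))):
        g=onplane(C['scene'],[uv],np.mean(zl))[0]
        R=dict(tin=75,lid=85,knob=40,collar=45,lock=45,bracketlock=60)[nm]
        Q=P[ok&(np.hypot(P[:,0]-g[0],P[:,1]-g[1])<R)&(P[:,2]>zl[0])&(P[:,2]<zl[1])]
        if len(Q)>5: ce,r=circ(Q);print(nm,len(Q),'circ',ce.round(1),r.round(1),'mean',Q.mean(0).round(1),'min',Q.min(0).round(),'max',Q.max(0).round())
im=cv2.imread('pics/scene0.png')
cv2.imwrite('pics/crop.png',np.hstack([cv2.resize(im[155:285,130:260],(400,400),interpolation=2),cv2.resize(im[205:335,285:415],(400,400),interpolation=2)]))
E
```

```text
tin [ 560. -215.   70.]
lid [598. 199.  40.]
tumbler [731.  19.  50.]
vase [ 585. -383.   60.]
plate [525. 410.  10.]
scene table z 0.5371356935910967
tin 230 circ [ 570.6 -213.6] 58.5 mean [ 558.7 -216.7   69.9] min [ 486. -273.   66.] max [ 635. -154.   74.]
lid 1897 circ [598.3 198.9] 51.1 mean [602.9 199.4  38.1] min [531. 132.  34.] max [666. 266.  42.]
knob 79 circ [599.2 197.4] 8.1 mean [599.9 197.3  94.8] min [588. 187.  86.] max [610. 208.  99.]
collar 120 circ [599.  197.8] 21.6 mean [604.4 197.7  64.5] min [578. 174.  58.] max [623. 222.  69.]
lock 47 circ [ 481.9 -228.7] 7.0 mean [ 483.  -227.8   99.5] min [ 472. -236.   92.] max [ 491. -222.  105.]
bracketlock 468 circ [ 485.6 -222.2] 32.5 mean [ 489.8 -223.7   70.8] min [ 432. -253.   55.] max [ 538. -184.  105.]
side table z 0.09694121138829814
tin 220 circ [ 570.  -216.7] 57.7 mean [ 554.4 -223.1   69.5] min [ 488. -278.   66.] max [ 631. -154.   74.]
lid 490 circ [597.1 194.8] 50.5 mean [593.8 183.1  36.9] min [530. 126.  34.] max [665. 264.  42.]
knob 31 circ [597.9 194.7] 8.3 mean [597.  193.9  91.4] min [588. 182.  85.] max [610. 207.  96.]
collar 76 circ [597.6 195.2] 19.4 mean [596.4 190.7  62.8] min [574. 169.  58.] max [621. 222.  70.]
lock 47 circ [ 479.7 -232.7] 6.8 mean [ 479.8 -233.7   98.7] min [ 471. -241.   92.] max [ 488. -225.  103.]
bracketlock 580 circ [ 483.3 -220.6] 32.9 mean [ 484.3 -233.9   68.7] min [ 431. -256.   55.] max [ 536. -183.  103.]
```

View pics/crop.png

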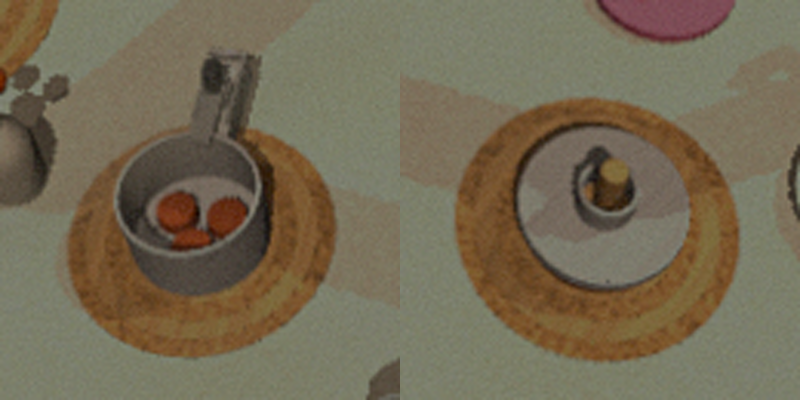

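The crops confirm both. On the left is the tin with its dark lock grip at crop pixel (212,75). On the right is the aluminium lid on the stand mat with the tan knob rising through its collar, while the pink look-alike sits outside at the top right. I'll move towards the lock.

```bash
J="python3 -m jog"
python3 -m jog '[[-0.015,-0.012,0,0],[-0.03,-0.023,0,0],[-0.031,-0.023,0,0],[-0.031,-0.023,0,0],[-0.031,-0.023,0,0]]' 0.0854 30
python3 -m jog '[[-0.031,-0.023,0,0],[-0.031,-0.023,0,0],[-0.031,-0.023,0,0],[-0.031,-0.023,0,0],[-0.031,-0.023,0,0]]'
python3 -m jog '[[-0.031,-0.023,0,0],[-0.02,-0.03,0,0],[-0.0155,-0.036,0,0],[-0.0155,-0.036,0,0],[-0.0155,-0.036,0,0]]'
python3 -m jog '[[-0.0155,-0.036,0,0],[-0.0155,-0.036,0,0],[-0.0155,-0.036,0,0],[-0.0155,-0.036,0,0],[-0.0155,-0.036,0,0]]'
python3 -c "from station import *;print(observe()['joint_pos'])"
```

```text
t: 0.52
ee_pos: [351.1, 469.4, 201.1]
ee_rot: [[-0.92, 0.392, -0.001], [0.392, 0.92, -0.001], [0.0, -0.001, -1.0]]
force: [1.1, 0.5, -0.7]
opening: 85.3
gripper_force: 0.0
t: 0.93
ee_pos: [448.7, 302.7, 201.4]
ee_rot: [[-0.92, 0.392, -0.0], [0.392, 0.92, -0.0], [0.0, -0.0, -1.0]]
force: [0.7, 0.0, -0.9]
opening: 85.0
gripper_force: 0.0
t: 1.35
ee_pos: [474.4, 116.4, 201.2]
ee_rot: [[-0.92, 0.392, -0.001], [0.392, 0.92, -0.0], [0.001, -0.0, -1.0]]
force: [0.8, -0.9, -0.1]
opening: 85.4
gripper_force: 0.0
t: 1.77
ee_pos: [474.9, -79.4, 201.5]
ee_rot: [[-0.92, 0.392, -0.0], [0.392, 0.92, 0.0], [0.0, 0.0, -1.0]]
force: [-0.1, 0.6, -0.5]
opening: 85.5
gripper_force: 0.0
[-12.21893381   8.53372233  18.76694678 114.22996456  -3.25859927
  57.73255964  75.02632666]
```

```bash
python3 -m jog '[[0,0,0,4],[0,0,0,7],[0,0,0,7],[0,0,0,7],[0,0,0,7]]' >/dev/null
python3 -m jog '[[0,0,0,7],[0,0,0,7],[0,0,0,7],[0,0,0,7],[0,0,0,7]]' >/dev/null
python3 -m jog '[[0,0,0,7],[0,0,0,7],[0,0,0,7],[0,0,0,7],[0,0,0,7]]' >/dev/null
python3 -m jog '[[0,0,0,7],[0,0,0,7],[0,0,0,7],[0,0,0,7],[0,0,0,7]]'
python3 -m jog '[[0,0,0,7],[0,0,0,3],[0,0.02,0,0],[0,0.025,0,0],[0,0.02,0,0]]'
python3 - <<'E'
from h import *
s=observe();c=camera('wrist');save(c,'w1.png');np.save('w1.npy',[s,c],allow_pickle=True)
print(s['joint_pos'],s['ee_pos'],np.degrees(np.arctan2(s['ee_rot'][1][1],s['ee_rot'][0][1])),np.array(c['hand_eye']).round(2).tolist())
E
```

```text
t: 3.43
ee_pos: [475.2, -77.6, 201.3]
ee_rot: [[0.942, 0.335, -0.001], [0.335, -0.942, 0.0], [-0.001, -0.0, -1.0]]
force: [0.3, 0.8, 0.5]
opening: 85.3
gripper_force: 0.0
t: 3.85
ee_pos: [486.7, -142.5, 201.4]
ee_rot: [[0.985, 0.173, -0.0], [0.173, -0.985, -0.0], [-0.0, 0.0, -1.0]]
force: [-0.3, -0.3, 0.3]
opening: 85.1
gripper_force: 0.0
[-20.82130374  12.41168799  38.1660584  111.99429615  -8.94726557
  58.51715407 -58.64111493] [ 486.68314266 -142.5333207   201.40284259] -80.03186347308713 [[0.0, 0.96, 0.26, 68.76], [1.0, -0.0, 0.0, 0.23], [0.0, 0.26, -0.96, -172.37], [0.0, 0.0, 0.0, 1.0]]
```

View pics/w1.png

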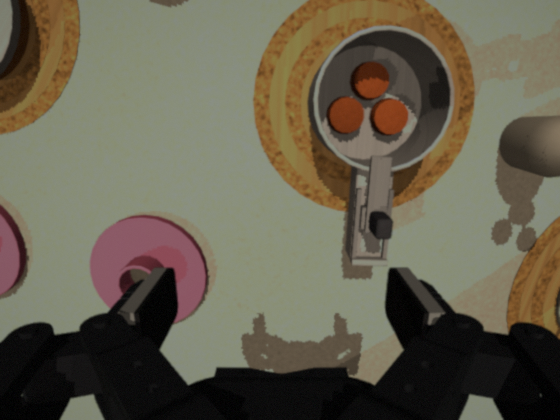

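The wrist view shows the tin mouth centred near (383,98) and the lock's dark grip top near (378,222).

```bash
cat >> h.py <<'E'
def circ(P):
    A=np.c_[2*P[:,:2],np.ones(len(P))];x=np.linalg.lstsq(A,(P[:,:2]**2).sum(1),rcond=None)[0]
    return x[:2],np.sqrt(x[2]+x[:2]@x[:2])
def near(P,g,R,a,b):
    return P[(np.hypot(P[...,0]-g[0],P[...,1]-g[1])<R)&(P[...,2]>a)&(P[...,2]<b)]
E
python3 - <<'E'
from h import *
s,c=np.load('w1.npy',allow_pickle=True)
P=cloud(c,s);P[c['depth']==0]=-999
Q=near(P,(570,-215),80,67,73);r=np.hypot(Q[:,0]-570.5,Q[:,1]-215*-1);
r=np.hypot(Q[:,0]-570.5,Q[:,1]+215);Q=Q[(r>50)&(r<66)]
t,R=circ(Q);print('tin',t,R,len(Q),Q[:,2].mean())
L=near(P,(481,-230),30,99,107);print('lock',L.mean(0),len(L),(L.max(0)+L.min(0))/2,np.ptp(L,axis=0))
m=(L.max(0)+L.min(0))[:2]/2
B=near(P,(470,-232),60,55,63);B=B[np.hypot(B[:,0]-t[0],B[:,1]-t[1])>75];(a,b),wh,an=cv2.minAreaRect(B[:,:2].astype(np.float32));print('bracket',(a,b),wh,an)
d=t-L.mean(0)[:2];print('ang',np.degrees(np.arctan2(d[1],d[0])),np.hypot(*d), 'from bracket',np.degrees(np.arctan2(t[1]-b,t[0]-a)))
E
```

```text
tin [ 581.22087807 -213.10771566] 57.63499042478118 1063 69.65993315758311
lock [ 482.9980981  -227.83012988  102.4012187 ] 364 [ 482.55479299 -228.51416695  101.99798056] [18.5057422  15.42566005  5.92466846]
bracket (472.6376647949219, -229.28749084472656) (72.90520477294922, 33.750980377197266) 8.311543464660645
ang 8.524488542952978 99.32000798359213 from bracket 8.475174818832654
```

```bash
python3 - <<'E'
from h import *
C=[np.load('w1.npy',allow_pickle=True)[1]]+[np.load(n+'0.npy',allow_pickle=True).item() for n in('scene','side')]
s=np.load('w1.npy',allow_pickle=True)[0]
for c in C:
    P=cloud(c,s);P[c['depth']==0]=-999
    Q=near(P,(576,-215),80,67.5,72.5)
    # RANSAC
    rng=np.random.default_rng(0);best=0
    for i in range(800):
        try: t,R=circ(Q[rng.choice(len(Q),3,False)])
        except Exception: continue
        if not 52<R<64: continue
        k=abs(np.hypot(*(Q[:,:2]-t).T)-58)<2.5
        if k.sum()>best: best=k.sum();K=k
    t,R=circ(Q[K]);print(t.round(1),R.round(1),best,len(Q))
E
```

```text
[ 582.5 -212.9] 57.6 2061 2116
[ 581.  -213.2] 57.3 157 205
[ 580.  -215.7] 57.8 102 161
```

```bash
python3 -m jog '[[0,0,0,1.5],[-0.0065,0.028,0,0],[-0.006,0.028,0,0],[-0.004,0.028,0,0],[0,0,0,0]]'
python3 -m jog '[[0,0,0.03,0],[0,0,0.035,0],[0,0,0.03,0],[0,0,0.02,0],[0,0,0,0]]'
python3 -m jog '[[0,0,0.006,0],[0,0,0,0],[0,0,0,0]]'
python3 - <<'E'
from h import *
s=observe();print(s['joint_pos'],s['ee_pos'])
R=np.array(s['ee_rot']);print('lock in tool',R.T@(np.array([482.8,-228.2,103])-s['ee_pos']))
E
```

```text
t: 4.32
ee_pos: [481.6, -232.0, 201.9]
ee_rot: [[0.99, 0.139, 0.0], [0.139, -0.99, -0.003], [-0.0, 0.003, -1.0]]
force: [-0.6, -0.1, 1.0]
opening: 85.1
gripper_force: 0.0
t: 4.73
ee_pos: [479.7, -223.9, 82.4]
ee_rot: [[0.989, 0.147, -0.009], [0.147, -0.989, 0.004], [-0.008, -0.005, -1.0]]
force: [-1.0, -0.4, 0.4]
opening: 85.2
gripper_force: 0.0
t: 4.98
ee_pos: [483.8, -227.2, 81.7]
ee_rot: [[0.989, 0.147, 0.002], [0.147, -0.989, -0.0], [0.002, 0.001, -1.0]]
force: [-0.7, 0.4, 0.2]
opening: 85.5
gripper_force: 0.0
[ -7.09636067  24.98464115  35.68052751 115.44593763 -20.25110736
  45.53025283 -41.1412787 ] [ 483.75606027 -227.15142871   81.71301032]
lock in tool [ -1.0559964    0.9094155  -21.28866641]
```

```bash
python3 -m jog '[[-0.001,0.001,0.001,0],[0,0,0,0],[0,0,0,0],[0,0,0,0],[0,0,0,0]]' 0.0 40
python3 -m jog '[[0,0,0,0],[0,0,0,0],[0,0,0,0],[0,0,0,0],[0,0,0,0]]'
python3 -m jog '[[-0.004,0,0,0],[-0.006,0,0,0],[-0.006,0,0,0],[-0.006,0,0,0],[-0.006,0,0,0]]'
python3 -m jog '[[-0.003,0,0,0],[-0.002,0,0,0],[0,0,0,0],[0,0,0,0],[0,0,0,0]]'
```

```text
t: 5.4
ee_pos: [482.1, -228.3, 79.8]
ee_rot: [[0.989, 0.146, 0.001], [0.146, -0.989, 0.0], [0.001, 0.0, -1.0]]
force: [0.6, 0.1, -0.2]
opening: 25.5
gripper_force: 0.0
t: 5.82
ee_pos: [481.9, -228.3, 79.5]
ee_rot: [[0.989, 0.147, -0.0], [0.147, -0.989, 0.0], [-0.0, -0.0, -1.0]]
force: [0.2, 0.4, -0.1]
opening: 0.2
gripper_force: 0.0
t: 6.23
ee_pos: [453.2, -232.6, 79.6]
ee_rot: [[0.989, 0.146, -0.0], [0.146, -0.989, 0.0], [-0.0, -0.0, -1.0]]
force: [-0.1, -0.2, 0.3]
opening: 0.1
gripper_force: 0.0
t: 6.65
ee_pos: [449.7, -233.1, 79.6]
ee_rot: [[0.989, 0.147, 0.0], [0.147, -0.989, -0.0], [0.0, 0.0, -1.0]]
force: [0.0, -0.4, -0.1]
opening: -0.1
gripper_force: 0.0
```

The fingers shut on nothing, so I'll look.

```bash
python3 - <<'E'
from h import *
s=observe();c=camera('wrist');save(c,'w2.png');np.save('w2.npy',[s,c],allow_pickle=True)
P=cloud(c,s);P[c['depth']==0]=-999
for n in('scene','side'):
    k=camera(n);np.save(n+'1.npy',k,allow_pickle=True)
    save(k,n+'1.png')
im=cv2.imread('pics/side1.png');w=cv2.imread('pics/w2.png')
k=np.load('side1.npy',allow_pickle=True).item()
cv2.imwrite('pics/c2.png',np.hstack([cv2.resize(w,(400,300)),cv2.resize(im[220:310,210:330],(400,300),interpolation=2)]))
E
```

```text
(no output)
```

View pics/c2.png

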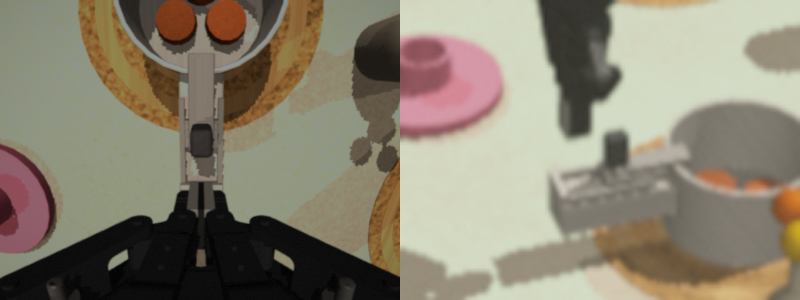

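```bash
python3 - <<'E'
from h import *
s,c=np.load('w2.npy',allow_pickle=True)
print(s['ee_pos'],s['opening'])
P=cloud(c,s);P[c['depth']==0]=-999
L=near(P,(482,-230),25,96,112);print('wrist lock',L.mean(0),(L.max(0)+L.min(0))/2,np.ptp(L,axis=0),len(L))
h=P[c['depth']>0]
for n in('scene','side'):
    k=np.load(n+'1.npy',allow_pickle=True).item()
    E=np.array(k['extrinsics']);X=np.vstack([s['ee_pos'],[482,-228,103],[449.7,-233,100]])
    q=X@E[:3,:3].T+E[:3,3];q=np.c_[q[:,0],-q[:,1],-q[:,2]]
    uv=cv2.projectPoints(q,np.zeros(3),np.zeros(3),np.array(k['camera_matrix']),np.array([k['k1'],0,0,0,0.]))[0].reshape(-1,2);print(n,uv.round())
    Q=cloud(k);Q[k['depth']==0]=-999
    L=near(Q,(482,-230),25,95,107);print('lock',(L.max(0)+L.min(0))/2,len(L))
    G=near(Q,(450,-233),45,76,220)
    for z in range(76,200,8):
        g=G[(G[:,2]>z)&(G[:,2]<z+8)]
        if len(g): print(z,len(g),g.mean(0).round(),end=';')
E
```

```text
[ 449.66721129 -233.0741248    79.60999542] -0.0985064611421914
wrist lock [ 483.2436699  -228.65990604  102.3597244 ] [ 482.47156464 -228.72203055  100.43360935] [18.96708759 15.40684313  8.82594929] 1243
scene [[202. 173.]
 [198. 177.]
 [201. 168.]]
lock [ 480.89118834 -228.39721868  100.49246103] 38
76 14 [ 486. -226.   80.];84 15 [ 486. -226.   87.];92 17 [ 485. -227.   96.];100 28 [ 481. -229.  102.];108 6 [ 456. -228.  114.];116 24 [ 457. -232.  120.];124 23 [ 456. -230.  128.];132 25 [ 456. -230.  137.];140 16 [ 457. -230.  143.];148 33 [ 459. -234.  153.];156 71 [ 456. -230.  161.];164 77 [ 455. -235.  167.];172 54 [ 458. -230.  176.];180 67 [ 460. -239.  184.];188 61 [ 461. -233.  192.];196 61 [ 459. -228.  200.];side [[262. 269.]
 [275. 259.]
 [262. 263.]]
lock [ 479.55066133 -232.82756328  100.40847371] 38
76 25 [ 481. -236.   79.];84 21 [ 481. -236.   88.];92 25 [ 478. -236.   96.];100 21 [ 480. -232.  102.];108 17 [ 448. -240.  112.];116 29 [ 448. -243.  120.];124 32 [ 446. -243.  128.];132 31 [ 448. -243.  136.];140 5 [ 440. -241.  144.];148 19 [ 442. -244.  154.];156 39 [ 443. -247.  160.];164 25 [ 444. -256.  168.];172 36 [ 439. -243.  176.];180 36 [ 438. -242.  184.];188 28 [ 441. -249.  192.];196 32 [ 441. -254.  201.];
```

```bash
python3 - <<'E'
from h import *
s,c=np.load('w2.npy',allow_pickle=True)
P=cloud(c,s);R=np.array(s['ee_rot']);T=(P-s['ee_pos'])@R
ok=(c['depth']>0)&(abs(T[...,1])<25)&(abs(T[...,0])<30)
for z in range(-80,12,6):
    m=ok&(T[...,2]>z)&(T[...,2]<=z+6)
    if m.sum(): v,u=np.nonzero(m);print(z,m.sum(),T[m].mean(0).round(),'u',u.min(),u.max(),'v',v.min(),v.max())
E
```

```text
-80 2140 [  9.   0. -77.] u 196 365 v 294 371
-74 517 [ 12.   0. -72.] u 203 348 v 292 343
-68 831 [  6.   0. -66.] u 258 307 v 284 349
-62 425 [ 11.   0. -59.] u 243 319 v 277 294
-56 519 [ 11.   0. -53.] u 245 317 v 270 289
-50 440 [ 10.  -0. -47.] u 246 316 v 265 282
-44 389 [ 11.   0. -41.] u 248 314 v 258 275
-38 168 [ 12.   1. -36.] u 252 310 v 255 269
-26 347 [ 27.   1. -23.] u 267 297 v 208 220
-20 1 [ 25.   7. -20.] u 296 296 v 217 217
-2 19 [26.  0.  4.] u 265 299 v 196 211
4 169 [20.  2.  8.] u 254 310 v 193 266
10 1242 [ 8.  0. 14.] u 252 312 v 191 267
```

The gripper closed above the grip. All three cameras put the real fingertips about 30 mm above the reported TCP, at z≈108 against a reported 79.6. I'll use that offset from here on.

```bash
python3 -m jog '[[0,0,-0.015,0],[0,0,0,0],[0,0,0,0],[0,0,0,0],[0,0,0,0]]' 0.0854 40 | tail -2
python3 -m jog '[[0.01,0,0,0],[0.013,0,0,0],[0.01,0,0,0],[0,0,0,0],[0,0,0.01,0]]' | head -2
python3 -m jog '[[0,0,0.012,0],[0,0,0.012,0],[0,0,0.01,0],[0,0,0,0],[0,0,0,0]]'
python3 -m jog '[[0,0,0,0],[0,0,0,0],[0,0,0,0],[0,0,0,0],[0,0,0,0]]' 0.0 40
python3 -m jog '[[0,0,0,0],[0,0,0,0],[0,0,0,0],[0,0,0,0],[0,0,0,0]]'
```

```text
opening: 60.3
gripper_force: 0.0
t: 7.63
ee_pos: [484.2, -228.7, 85.4]
t: 8.05
ee_pos: [480.9, -228.3, 49.5]
ee_rot: [[0.989, 0.146, -0.002], [0.146, -0.989, 0.001], [-0.002, -0.001, -1.0]]
force: [0.3, -1.2, -0.7]
opening: 85.5
gripper_force: 0.0
t: 8.47
ee_pos: [482.2, -228.3, 50.9]
ee_rot: [[0.989, 0.147, 0.001], [0.147, -0.989, 0.0], [0.001, 0.0, -1.0]]
force: [0.0, -0.9, -0.6]
opening: 25.3
gripper_force: 0.0
t: 8.88
ee_pos: [482.2, -228.5, 50.9]
ee_rot: [[0.989, 0.147, 0.001], [0.147, -0.989, -0.0], [0.001, 0.0, -1.0]]
force: [-0.9, -0.6, 4.5]
opening: 13.4
gripper_force: 42.7
```

```bash
python3 -m jog '[[-0.004,0,0,0],[-0.006,0,0,0],[-0.006,0,0,0],[-0.006,0,0,0],[-0.006,0,0,0]]'
python3 -m jog '[[-0.003,0,0,0],[-0.002,0,0,0],[-0.002,0,0,0],[0,0,0,0],[0,0,0,0]]'
```

```text
t: 9.3
ee_pos: [454.0, -232.7, 50.9]
ee_rot: [[0.989, 0.146, 0.001], [0.146, -0.989, -0.0], [0.001, 0.001, -1.0]]
force: [1.3, 0.1, 5.5]
opening: 12.9
gripper_force: 42.8
t: 9.72
ee_pos: [451.9, -233.1, 51.0]
ee_rot: [[0.989, 0.148, 0.008], [0.148, -0.989, -0.002], [0.008, 0.003, -1.0]]
force: [12.0, 0.7, -4.9]
opening: 13.4
gripper_force: 41.4
```

```bash
python3 -m jog '[[-0.003,0,0,0],[0,0,0,0],[0,0,0,0]]'
python3 -m jog '[[0.006,0,0,0],[0,0,0,0],[0,0,0,0]]' 0.0854
python3 -m jog '[[0,0,0,0],[0,0,0,0],[0,0,-0.03,0],[0,0,-0.04,0],[0,0,-0.04,0]]'
python3 -m jog '[[0,0,-0.04,0],[0.01,-0.03,0,0],[0.01,-0.04,0,0],[0.01,-0.04,0,0],[0.01,-0.041,0,0]]'
python3 -m jog '[[0.01,-0.041,0,0],[0.01,-0.041,0,0],[0.005,-0.03,0,0],[0,0,0,0],[0,0,0,0]]'
python3 - <<'E'
from h import *
s=observe();c=camera('wrist');save(c,'w3.png');np.save('w3.npy',[s,c],allow_pickle=True)
P=cloud(c,s);P[c['depth']==0]=-999
k=camera('scene');Q=cloud(k);Q[k['depth']==0]=-999
print(s['ee_pos'],s['joint_pos'])
for p in(P,Q):
    L=near(p,(450,-233),45,97,108);t=np.array([582,-213.3]);m=((L.max(0)+L.min(0))/2)[:2] if len(L) else t;print('lock',m,np.hypot(*(m-t)),len(L))
    for nm,a,b,R in(('knob',88,100,30),('collar',60,70,40),('disc',34,42,80)):
        q=near(p,(598,196),R,a,b)
        if len(q)>5: ce,r=circ(q);print(nm,ce.round(1),r.round(1),q.mean(0).round(1),((q.max(0)+q.min(0))/2).round(1),len(q))
E
```

```text
t: 9.97
ee_pos: [451.9, -233.2, 51.1]
ee_rot: [[0.989, 0.149, 0.013], [0.149, -0.989, -0.004], [0.012, 0.005, -1.0]]
force: [18.9, 1.2, -12.5]
opening: 13.0
gripper_force: 40.5
t: 10.22
ee_pos: [448.4, -232.6, 49.9]
ee_rot: [[0.989, 0.146, -0.003], [0.146, -0.989, 0.001], [-0.003, -0.001, -1.0]]
force: [-0.9, -0.3, -0.5]
opening: 48.9
gripper_force: 0.0
t: 10.63
ee_pos: [448.3, -232.9, 160.8]
ee_rot: [[0.989, 0.145, -0.004], [0.145, -0.989, 0.001], [-0.004, -0.001, -1.0]]
force: [0.6, -0.2, 0.4]
opening: 85.5
gripper_force: 0.0
t: 11.05
ee_pos: [466.9, -77.3, 200.8]
ee_rot: [[0.99, 0.144, 0.0], [0.144, -0.99, 0.001], [0.0, -0.001, -1.0]]
force: [1.4, 0.2, 0.2]
opening: 85.4
gripper_force: 0.0
t: 11.47
ee_pos: [475.2, 36.4, 200.2]
ee_rot: [[0.989, 0.15, -0.001], [0.15, -0.989, -0.0], [-0.001, 0.0, -1.0]]
force: [0.1, -0.9, -0.2]
opening: 85.4
gripper_force: 0.0
[475.2040449   36.36872614 200.19443909] [-38.02595483   8.53318097  32.17742126 115.41572687  -5.364077
  57.52713316 -84.60126492]
lock [ 582.  -213.3] 0.0 0
knob [599.5 198.1] 7.6 [599.2 197.4  95. ] [599.6 199.6  93.1] 709
collar [599.3 198.3] 20.7 [592.5 192.1  65. ] [597.9 199.1  65. ] 719
disc [593.5 198.7] 47.4 [580.8 192.3  38.1] [582.4 199.7  38. ] 9938
lock [ 451.20695774 -233.83187227] 132.3947796613423 35
knob [599.1 197.5] 8.1 [599.9 197.5  95. ] [598.2 197.6  94.1] 75
collar [598.6 197.6] 21.6 [603.4 197.9  64.9] [600.  197.9  64.9] 109
disc [598.1 199. ] 51.1 [602.7 199.3  38.1] [598.7 199.2  38. ] 1881
```

The lock is open, measured 132.4 mm from the axis. Now to the knob at (599,198).

```bash
python3 -m jog '[[0.02,-0.02,0,0],[0.03,-0.03,0,0],[0.03,-0.03,0,0],[0.03,-0.03,0,0],[0.025,-0.02,0,0]]' |head -2
python3 -m jog '[[0.0115,-0.0115,0,0],[0,0,0,0],[0,0,0,0],[0,0,0,0]]'
python3 - <<'E'
from h import *
s=observe();R=np.array(s['ee_rot']);print('to knob, tool mm',(R.T@(np.array([599.1,197.8,41])-s['ee_pos'])).round(1))
E
```

```text
t: 11.98
ee_pos: [590.5, 182.8, 200.4]
t: 12.32
ee_pos: [598.5, 191.5, 200.5]
ee_rot: [[0.99, 0.143, -0.001], [0.143, -0.99, -0.001], [-0.001, 0.001, -1.0]]
force: [0.2, -0.5, -0.3]
opening: 85.4
gripper_force: 0.0
to knob, tool mm [  1.6  -6.3 159.5]
```

```bash
python3 -m jog '[[0.001,-0.006,0.01,0],[0,0,0.03,0],[0,0,0.035,0],[0,0,0.03,0],[0,0,0,0]]' 
python3 -m jog '[[0,0,0.02,0],[0,0,0.02,0],[0,0,0.014,0],[0,0,0,0],[0,0,0,0]]'
python3 - <<'E'
from h import *
s=observe();R=np.array(s['ee_rot']);print('to knob, tool mm',(R.T@(np.array([599.1,197.8,41])-s['ee_pos'])).round(1))
c=camera('wrist');save(c,'w4.png');P=cloud(c,s);P[c['depth']==0]=-999
q=near(P,(599,198),25,90,99);print(len(q),circ(q) if len(q)>5 else '')
E
```

```text
t: 12.73
ee_pos: [593.4, 198.7, 89.4]
ee_rot: [[0.989, 0.145, -0.011], [0.145, -0.989, -0.004], [-0.012, 0.003, -1.0]]
force: [-0.8, 0.7, -0.9]
opening: 85.2
gripper_force: 0.0
t: 13.15
ee_pos: [598.9, 200.5, 42.1]
ee_rot: [[0.989, 0.146, -0.0], [0.146, -0.989, -0.0], [-0.0, -0.0, -1.0]]
force: [-0.3, -0.1, -0.3]
opening: 85.7
gripper_force: 0.0
to knob, tool mm [-0.2  2.7  1.1]
2369 (array([601.83285093, 199.85603987]), np.float64(7.546471206227724))
```

```bash
python3 -m jog '[[0.001,0.001,0,0],[0,0,0,0],[0,0,0,0],[0,0,0,0],[0,0,0,0]]' 0.0 70 |tail -3
python3 -m jog '[[0,0,0,0],[0,0,0,0],[0,0,0,0],[0,0,0,0],[0,0,0,0]]'
python3 - <<'E'
from h import *
s=observe();np.save('grip.npy',s['ee_pos']);print(s['ee_pos'])
c=camera('side');save(c,'s4.png');im=cv2.imread('pics/s4.png');cv2.imwrite('pics/c4.png',cv2.resize(im[140:230,230:350],(560,420),interpolation=2))
E
```

```text
force: [-0.1, -0.3, -0.9]
opening: 25.4
gripper_force: 0.0
t: 14.03
ee_pos: [600.2, 200.0, 42.2]
ee_rot: [[0.989, 0.147, 0.0], [0.147, -0.989, 0.0], [0.0, -0.0, -1.0]]
force: [-2.8, -1.1, 4.5]
opening: 19.7
gripper_force: 68.3
[600.23170504 199.97286879  42.18310039]
```

View pics/c4.png

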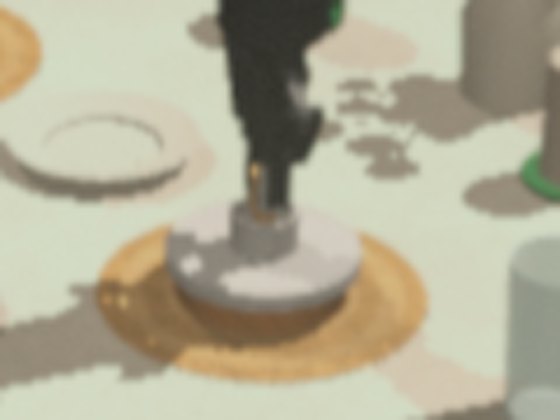

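The fingers have the knob from above the collar (crop about (265,190)). Lifting.

```bash
python3 -m jog '[[0,0,-0.005,0],[0,0,-0.01,0],[0,0,-0.015,0],[0,0,-0.02,0],[0,0,-0.02,0]]'
python3 -m jog '[[0,0,-0.02,0],[0,0,-0.015,0],[0,0,-0.01,0],[0,0,0,0],[0,0,0,0]]'
python3 - <<'E'
from h import *
s=observe()
for n in('scene','side'):
    k=camera(n);Q=cloud(k);Q[k['depth']==0]=-999
    q=near(Q,(599,198),80,145,155);print(n,len(q),q.mean(0) if len(q) else '',circ(q))
    z=near(Q,(599,198),75,110,185)[:,2];print(np.histogram(z,range(110,190,6)))
E
```

```text
t: 14.5
ee_pos: [598.8, 199.7, 111.5]
ee_rot: [[0.989, 0.146, -0.003], [0.146, -0.989, -0.001], [-0.003, 0.001, -1.0]]
force: [0.2, -0.2, -4.7]
opening: 19.8
gripper_force: 68.6
t: 14.92
ee_pos: [599.6, 200.0, 156.4]
ee_rot: [[0.989, 0.146, -0.0], [0.146, -0.989, 0.0], [-0.0, -0.0, -1.0]]
force: [0.2, -0.4, -5.3]
opening: 19.7
gripper_force: 68.7
scene 1864 [614.89089879 200.70896723 151.86910425] (array([602.84371736, 199.62012966]), np.float64(49.06115780856309))
(array([  0,   0,   0,   0,   5,  54, 903, 995,  45,  45,  35,  74,  10]), array([110, 116, 122, 128, 134, 140, 146, 152, 158, 164, 170, 176, 182,
       188]))
side 575 [592.9207325  182.76647497 149.66428926] (array([596.00639606, 194.25110082]), np.float64(51.063094133246494))
(array([  0,   0,   0,   0,  24,  88, 490,  78,  23,  44,  32,  37,   6]), array([110, 116, 122, 128, 134, 140, 146, 152, 158, 164, 170, 176, 182,
       188]))
```

```bash
python3 -m jog '[[-0.001,0.006,0,0],[-0.002,0.012,0,0],[-0.003,0.018,0,0],[-0.005,0.025,0,0],[-0.005,0.028,0,0]]' >/dev/null
python3 -m jog '[[-0.005,0.028,0,0],[-0.005,0.028,0,0],[-0.006,0.028,0,0],[-0.006,0.028,0,0],[-0.006,0.028,0,0]]' |head -2
python3 -m jog '[[-0.006,0.028,0,0],[-0.006,0.028,0,0],[-0.006,0.028,0,0],[-0.005,0.028,0,0],[-0.004,0.025,0,0]]' |head -2
python3 -m jog '[[-0.003,0.018,0,0],[-0.0025,0.014,0,0],[-0.001,0.0085,0,0],[0,0,0,0],[0,0,0,0]]'
python3 - <<'E'
from h import *
s=observe();print(s['ee_pos'])
for n in('scene','side'):
    k=camera(n);save(k,n+'5.png');np.save(n+'5.npy',k,allow_pickle=True);Q=cloud(k);Q[k['depth']==0]=-999
    q=near(Q,(582,-213),80,144,158);ce,r=circ(q);print(n,len(q),ce,r,((q.max(0)+q.min(0))/2))
    A=np.c_[q[:,:2],np.ones(len(q))];print('tilt',np.linalg.lstsq(A,q[:,2],rcond=None)[0][:2])
E
```

```text
t: 15.85
ee_pos: [588.9, -36.1, 156.2]
t: 16.27
ee_pos: [581.6, -176.2, 156.2]
t: 16.68
ee_pos: [582.7, -213.0, 156.2]
ee_rot: [[0.989, 0.146, -0.001], [0.146, -0.989, 0.001], [-0.0, -0.001, -1.0]]
force: [-0.9, 0.2, -4.6]
opening: 20.0
gripper_force: 68.8
[ 582.68907919 -212.96316642  156.21496929]
scene 1656 [ 584.36321155 -211.7684814 ] 50.17347831990733 [ 581.75163364 -213.69731738  150.86746376]
tilt [-0.00822638 -0.00328249]
side 1194 [ 580.64793214 -216.52841698] 51.41715371070875 [ 580.86183126 -213.70866855  150.96858919]
tilt [0.00204263 0.01241208]
```

```bash
python3 -m jog '[[-0.0007,0,0.01,0],[0,0,0.015,0],[0,0,0.015,0],[0,0,0.01,0],[0,0,0.005,0]]' |head -2
python3 -m jog '[[0,0,0.003,0],[0,0,0.003,0],[0,0,0.003,0],[0,0,0,0],[0,0,0,0]]'
python3 -m jog '[[0,0,0.002,0],[0,0,0.002,0],[0,0,0.002,0],[0,0,0,0],[0,0,0,0]]'
python3 -m jog '[[0,0,0.001,0],[0,0,0.001,0],[0,0,0.001,0],[0,0,0,0],[0,0,0,0]]'
```

```text
t: 17.2
ee_pos: [581.2, -212.0, 99.3]
t: 17.62
ee_pos: [582.4, -213.8, 92.9]
ee_rot: [[0.989, 0.146, 0.001], [0.146, -0.989, -0.0], [0.001, 0.0, -1.0]]
force: [0.3, 0.3, -4.1]
opening: 19.7
gripper_force: 68.9
t: 18.03
ee_pos: [582.0, -213.6, 86.4]
ee_rot: [[0.989, 0.146, -0.0], [0.146, -0.989, 0.0], [-0.0, -0.0, -1.0]]
force: [0.3, -0.1, -4.4]
opening: 19.9
gripper_force: 68.9
t: 18.45
ee_pos: [582.1, -213.6, 83.5]
ee_rot: [[0.989, 0.146, -0.0], [0.146, -0.989, 0.0], [-0.0, -0.0, -1.0]]
force: [-0.4, 1.1, -3.8]
opening: 19.5
gripper_force: 68.9
```

No contact so far, and the plug is sliding in. Continuing slowly.

```bash
python3 -m jog '[[0,0,0.0005,0],[0,0,0.0005,0],[0,0,0.0005,0],[0,0,0,0],[0,0,0,0]]'
python3 -m jog '[[0,0,0.0005,0],[0,0,0.0005,0],[0,0,0,0],[0,0,0,0]]'
```

```text
t: 18.87
ee_pos: [582.2, -213.6, 82.2]
ee_rot: [[0.989, 0.147, 0.0], [0.147, -0.989, 0.0], [0.0, -0.0, -1.0]]
force: [-0.5, 0.9, -2.9]
opening: 20.0
gripper_force: 69.3
t: 19.2
ee_pos: [582.2, -213.6, 82.2]
ee_rot: [[0.989, 0.147, 0.0], [0.147, -0.989, 0.001], [0.001, -0.001, -1.0]]
force: [-3.9, 2.1, 5.3]
opening: 20.0
gripper_force: 70.0
```

Seated: z matches and force is now supported from below. I'll let go, and check where the gripper body begins, since it must clear the knob later.

```bash
python3 -m jog '[[0,0,0,0],[0,0,0,0],[0,0,0,0],[0,0,0,0],[0,0,0,0]]' 0.0854
python3 -m jog '[[0,0,0,0],[0,0,0,0],[0,0,0,0],[0,0,0,0],[0,0,0,0]]' |tail -3
python3 - <<'E'
from h import *
S=np.array([582.7,-213,156.2]);R=np.array(observe()['ee_rot'])
for n in('scene','side'):
    k=np.load(n+'5.npy',allow_pickle=True).item();Q=cloud(k);Q=Q[k['depth']>0]
    T=(Q-S)@R
    T=T[(np.hypot(T[:,0],T[:,1])<75)&(T[:,2]<-15)]
    for z in range(-170,-15,8):
        q=T[(T[:,2]>z)&(T[:,2]<=z+8)]
        if len(q):print(n,z+4,len(q),'x',*np.percentile(q[:,0],[2,98]).round(),'y',*np.percentile(q[:,1],[2,98]).round())
for n in('scene','side'):
    k=camera(n);Q=cloud(k);Q[k['depth']==0]=-999
    q=near(Q,(582,-213),70,72,84);print(n,circ(q),((q.max(0)+q.min(0))/2),np.median(q[:,2]))
    A=np.c_[q[:,:2],np.ones(len(q))];print('tilt',np.linalg.lstsq(A,q[:,2],rcond=None)[0][:2])
E
```

```text
t: 19.62
ee_pos: [582.4, -213.7, 81.1]
ee_rot: [[0.989, 0.146, 0.0], [0.146, -0.989, -0.0], [0.0, 0.0, -1.0]]
force: [-0.5, -0.8, 0.3]
opening: 78.4
gripper_force: 0.0
force: [-0.3, 0.4, 0.1]
opening: 85.3
gripper_force: 0.0
scene -166 95 x -8.0 36.0 y -37.0 25.0
scene -158 38 x -5.0 36.0 y -38.0 12.0
scene -150 26 x -9.0 11.0 y -39.0 -28.0
scene -142 46 x -8.0 14.0 y -41.0 38.0
scene -134 129 x -7.0 19.0 y -53.0 53.0
scene -126 200 x -12.0 20.0 y -63.0 63.0
scene -118 127 x 1.0 17.0 y -63.0 62.0
scene -110 99 x 0.0 17.0 y -56.0 56.0
scene -102 84 x -5.0 17.0 y -50.0 53.0
scene -94 71 x -10.0 16.0 y -46.0 48.0
scene -86 115 x -9.0 12.0 y -42.0 45.0
scene -78 77 x -9.0 13.0 y -38.0 44.0
scene -70 33 x -11.0 12.0 y -24.0 24.0
scene -62 37 x -11.0 11.0 y -22.0 17.0
scene -54 81 x -10.0 11.0 y -23.0 22.0
scene -46 49 x -5.0 11.0 y -22.0 23.0
scene -38 43 x 1.0 11.0 y -22.0 21.0
scene -30 13 x 6.0 19.0 y -15.0 9.0
scene -22 81 x -12.0 23.0 y -22.0 22.0
scene -14 26 x -13.0 23.0 y -23.0 19.0
side -166 106 x -37.0 30.0 y -7.0 40.0
side -158 63 x -37.0 16.0 y 3.0 40.0
side -150 39 x -12.0 9.
[... 296 characters left out ...]
14.0 10.0 y -46.0 47.0
side -78 60 x -14.0 11.0 y -35.0 44.0
side -70 22 x -13.0 -2.0 y -28.0 22.0
side -62 40 x -11.0 10.0 y -16.0 25.0
side -54 48 x -12.0 5.0 y -11.0 25.0
side -46 43 x -12.0 11.0 y -16.0 25.0
side -38 42 x -12.0 6.0 y -18.0 25.0
side -30 20 x -12.0 15.0 y -7.0 18.0
side -22 84 x -25.0 20.0 y -21.0 26.0
side -14 35 x -26.0 17.0 y -17.0 24.0
scene (array([ 582.91735536, -213.684304  ]), np.float64(50.05077927423368)) [ 580.69711997 -213.93748815   77.95792306] 77.61117946537581
tilt [ 0.00964823 -0.00186137]
side (array([ 580.19116851, -216.46876754]), np.float64(50.85244200340363)) [ 580.03175412 -215.45654789   77.91301186] 77.01120864127085
tilt [ 0.0064069  -0.00994838]
```

The lids are seated and level, with the disc top at 77.6 mm against 78 expected, and the knob is free. Now the collar.

```bash
python3 -m jog '[[0,0,0.008,0],[0,0,0.012,0],[0,0,0.011,0],[0,0,0,0],[0,0,0,0]]'
python3 -m jog '[[0,0,0,0],[0,0,0,0],[0,0,0,0],[0,0,0,0],[0,0,0,0]]' 0.0 45
python3 -m jog '[[0,0,0,0],[0,0,0,0],[0,0,0,0],[0,0,0,0],[0,0,0,0]]'
python3 - <<'E'
from h import *
c=camera('wrist');save(c,'w6.png');k=camera('side');save(k,'s6.png')
w=cv2.imread('pics/w6.png');im=cv2.imread('pics/s6.png')
cv2.imwrite('pics/c6.png',np.hstack([cv2.resize(w,(400,300)),cv2.resize(im[220:310,260:380],(400,300),interpolation=2)]))
E
```

```text
t: 20.55
ee_pos: [581.2, -213.3, 48.5]
ee_rot: [[0.989, 0.146, -0.003], [0.146, -0.989, 0.001], [-0.003, -0.001, -1.0]]
force: [-0.3, -0.2, 0.7]
opening: 85.3
gripper_force: 0.0
t: 20.97
ee_pos: [582.7, -213.8, 50.8]
ee_rot: [[0.989, 0.146, 0.001], [0.146, -0.989, -0.0], [0.001, 0.0, -1.0]]
force: [0.2, 0.3, 3.5]
opening: 46.1
gripper_force: 47.8
t: 21.38
ee_pos: [582.7, -213.8, 50.7]
ee_rot: [[0.989, 0.146, 0.001], [0.146, -0.989, -0.0], [0.001, 0.0, -1.0]]
force: [0.8, 2.1, 6.2]
opening: 46.2
gripper_force: 48.0
```

View pics/c6.png

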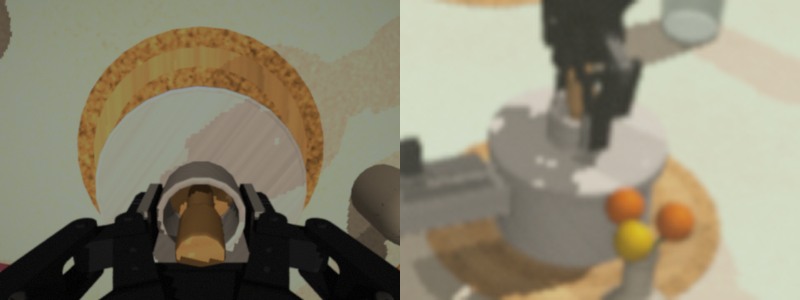

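The fingers hold the collar at wrist-crop (203,200), with the knob standing free and central inside it. Lifting straight up slowly.

```bash
python3 -m jog '[[0,0,-0.001,0],[0,0,-0.003,0],[0,0,-0.004,0],[0,0,-0.005,0],[0,0,-0.006,0]]' - 60
python3 -m jog '[[0,0,-0.007,0],[0,0,-0.007,0],[0,0,-0.007,0],[0,0,-0.007,0],[0,0,-0.007,0]]'
python3 -m jog '[[0,0,-0.007,0],[0,0,-0.007,0],[0,0,-0.007,0],[0,0,-0.007,0],[0,0,-0.007,0]]'
python3 -m jog '[[0,0,-0.007,0],[0,0,-0.007,0],[0,0,-0.006,0],[0,0,-0.004,0],[0,0,-0.002,0]]'
python3 -m jog '[[0,0,0,0],[0,0,0,0],[0,0,0,0],[0,0,0,0],[0,0,0,0]]'
python3 - <<'E'
from h import *
k=camera('side');save(k,'s7.png');j=camera('scene');save(j,'sc7.png')
a=cv2.imread('pics/s7.png');b=cv2.imread('pics/sc7.png')
cv2.imwrite('pics/c7.png',np.hstack([cv2.resize(a[185:320,240:420],(400,300),interpolation=2),cv2.resize(b[150:285,110:290],(400,300),interpolation=2)]))
E
```

```text
t: 21.9
ee_pos: [581.7, -213.4, 68.9]
ee_rot: [[0.989, 0.146, -0.001], [0.146, -0.989, 0.0], [-0.001, -0.001, -1.0]]
force: [0.5, 0.7, -1.6]
opening: 45.7
gripper_force: 61.6
t: 22.32
ee_pos: [582.2, -213.6, 105.0]
ee_rot: [[0.989, 0.146, 0.0], [0.146, -0.989, 0.0], [0.0, -0.0, -1.0]]
force: [-0.1, -0.2, -1.7]
opening: 45.5
gripper_force: 61.6
t: 22.73
ee_pos: [582.1, -213.6, 139.8]
ee_rot: [[0.989, 0.146, -0.0], [0.146, -0.989, 0.0], [-0.0, -0.0, -1.0]]
force: [0.6, -0.1, -2.7]
opening: 45.7
gripper_force: 61.6
t: 23.15
ee_pos: [582.5, -213.8, 165.9]
ee_rot: [[0.989, 0.146, 0.001], [0.146, -0.989, -0.0], [0.001, 0.0, -1.0]]
force: [-0.4, -0.6, -3.5]
opening: 45.9
gripper_force: 61.6
t: 23.57
ee_pos: [582.0, -213.5, 164.7]
ee_rot: [[0.989, 0.146, -0.001], [0.146, -0.989, 0.0], [-0.001, -0.0, -1.0]]
force: [-0.1, -0.2, -1.8]
opening: 45.7
gripper_force: 61.6
```

View pics/c7.png

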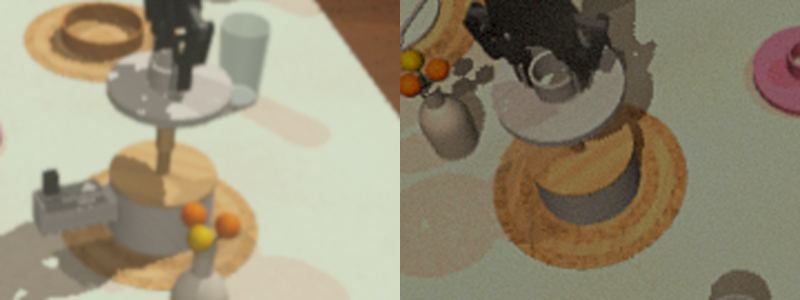

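The outer lid hangs level, about 43 mm above the knob top. The inner lid sits flat on the tin, the lock is open, and the bystanders stand where they were.

```bash
python3 -c "from station import close_job;print(close_job())"
```

```text
the job is handed in; nothing more can be done
None
```

The job is handed in at about 24 s of the 66 s: lock fully open, inner lid seated on the tin, outer lid held level about 43 mm above the knob, and tumbler, vase and plate not touched. My first grab at the lock closed on air, because the real fingertips sit about 30 mm above the reported TCP; nothing was disturbed.

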